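# Shut the bead hopper and hold the service key turned

### The job

The bead dispenser has just been refilled: press its hopper cover down until it clicks and stays shut by itself. Then take the yellow-headed service key out of its socket in the red tray, push it fully home in the dispenser's key switch (wiggle it a little if the pins stick) and turn it a quarter turn clockwise, to its stop. The switch springs back, so finish while still gripping the key and holding it turned, and leave the paint well, the pencil sharpener and the skewer pot where they stand.

Things in the scene. Friction and masses are not known exactly. Their poses are not given: they have to be found in the camera images.
- dispenser: bead dispenser, fixed white box 140 (its x) x 230 (y) x 92 mm high. Origin: centre of its underside, z up. The +y half is the bead hopper under the hinged cover; the -y half has a blue deck, 90 mm up, with a 44 mm square steel lock plate, top 92 mm up, centred at (0, -65) mm. On its -x face a dummy red button and a chute
- keyway (a point): centre of the key slot, on top of the steel lock plate (6 mm thick); axes of the dispenser. Slot 7.6 (x) x 17.6 mm (y), 1.8 mm chamfer; the turning cylinder is below. The key goes straight down, either way round; two sprung sticky pins resist (about 3 to 8 N). It can be turned only within 3 mm of fully home, and a turned key cannot be pulled out
- cover (a joint): hopper cover angle: 0 shut, grows as it rises (starts 0.5 to 0.85 rad). Clear plate 124 (x) x 100 (y) x 5 mm, blue edge strip; hinge along the dispenser's x at y = +108 mm, 84.5 mm up; free edge at y = +8 mm when shut. A weak spring lifts it to about 0.5 rad unless latched; the detent is met at 0.12 rad, takes 5 to 10 N at the free edge, then holds it below 0.03 rad
- cover_edge (a point): point in the middle of the cover's blue edge strip, on its upper face, 90 mm from the hinge line: the place to press. It moves with the cover; axes of the cover (z out of its upper face)
- key_switch (a joint): angle of the key switch: 0 = rest (slot along the dispenser's y), grows as the key turns clockwise seen from above, stop at 1.57 rad (head of the key along the dispenser's x, at the red mark). A spring of up to 0.1 N m turns it back when let go
- key: service key, loose, 35 g, upright. Origin: lower tip; z up. Steel blade 6 (x) x 16 mm (y), z 0 to 24 mm, rounded tip; round neck 5.6 mm, z 24 to 34; yellow head 10 (x) x 28 (y) mm, z 34 to 74: grip across its 10 mm. Fully home, the head's underside lies on the lock plate, origin 34 mm below keyway. It starts in the tray's socket, head's underside 42 mm above the counter
- tray: red plastic craft tray, fixed, 150 (its x) x 200 (its y) x 30 mm, divided into six compartments; origin: centre of its underside. In the middle compartment of its -x side, at (-37, 0) mm, stands the socket block, 44 x 50 mm, top 42 mm up, whose slot (8.4 x 18.4 mm, long side along y) holds the key; the key comes out straight up after 34 mm
- paint_well: bystander: white ceramic paint well, round, 90 mm across, 26 mm high, origin under its centre
- sharpener: bystander: chrome pencil sharpener 60 x 45 x 48 mm, origin under its centre
- skewer_pot: bystander: bamboo pot 76 mm across, 90 mm high, with skewers up to 170 mm, origin under its centre

How it is judged:
On the way, in this order (a step that is already met when the one before it is completed fails the run):
1. the hopper cover is latched shut and stays so untouched (value of joint cover below 0.04 rad and contact force between the fingers and dispenser below 0.1 N), for 0.2 s.
2. the key is lifted out of the tray (height (world z) of key above 0.045 m and contact force between the fingers and key above 1 N), for 0.1 s.
3. the key is fully home in the switch, not yet turned (z of key in the frame of keyway below -0.031 m and horizontal distance between key and keyway below 0.005 m and value of joint key_switch below 0.4 rad), for 0.1 s.
At the end, for the whole second after the job is handed in: The cover is latched shut (below 0.04 rad); the key is home in the switch (within 5 mm of full depth and of the slot's centre, upright within 0.2 rad), the switch is held turned beyond 1.3 rad, and the fingers still grip the key (over 1 N) (value of joint key_switch above 1.3 rad and z of key in the frame of keyway below -0.029 m and horizontal distance between key and keyway below 0.005 m and angle between key's own z axis and vertical below 0.2 rad and contact force between the fingers and key above 1 N and value of joint cover below 0.04 rad); the arm keeps its last pose, push and grip.
It fails at once if the paint well is moved by more than 25 mm (distance of paint_well from where it was at the start of the episode above 0.025 m).
It fails at once if the sharpener is moved by more than 25 mm (distance of sharpener from where it was at the start of the episode above 0.025 m).
It fails at once if the skewer pot is moved by more than 25 mm (distance of skewer_pot from where it was at the start of the episode above 0.025 m).
It also fails if it takes over 58 s, if anything falls off the work surface, if the arm or the gripper's body presses on something with over 40 N, if the wrist force passes 120 N, or if a joint passes its speed limit or range.

### The arm

A 7-joint arm with a two-finger parallel gripper is mounted at the origin on the work surface. World frame = base frame: x ahead of the robot, y to its left, z up, the work surface at z = 0. Lengths are in m, angles in rad, forces in N, time in s.
With the tool pointing down it reaches from about 0.4 to 0.85 m from the base axis. Payload 6.9 kg.
Tool frame: the origin (TCP) lies on the centre line of the jaws, within the pads' length; the fingertips stand manip.tip_reach ahead of it and the grasp point (between the pads) lies 5 mm behind it (manip.tip_reach is the distance from the TCP to the fingertips, in m); z points along the fingers, y is the direction in which the jaws open and shut (so a half turn about z gives the same grasp; the last joint's range is limited). The gripper opens to 85 mm and grips with 20 to 120 N. Pads are 22 mm wide; open, the fingers measure 114 mm over their backs; the gripper's body (76 mm by 85 mm) begins 54 mm behind the grasp point. The pads swing forward as they close: fully open they stand 13 mm farther back than shut.
Start: joints at [-1.121, 0.507, -0.238, 1.5, 0.126, 1.149, -0.155], TCP at [0.211, 0.588, 0.245] pointing down, gripper open.
Joint ranges: [-3.08, 3.08], [-0.24, 2.05], [-1.43, 1.35], [0, 2.5], [-1.52, 4.66], [0.17, 1.96], [-2.89, 2.89]. Speed limits (rad/s): [2.39, 2.39, 3.14, 3.14, 3.14, 3.14, 3.14].

### API

Orientations are given as a unit quaternion [x, y, z, w].
In Python, from plant import manip, cams gives the robot as it stands. The module is installed in compiled form; this text tells all that it offers.
- The arm moves only by the shell command python3 -m creep 'ROWS' [OPENING] [FORCE]. ROWS is a JSON object of lists of equal length, an entry for each row: "travel": the shift along the tool's x, y, z in units of 40 mm (1.0 is 40 mm), a list of three; "roll": the turn about the tool's z in rad. In form: {"travel": [[tx, ty, tz], ...], "roll": [roll, ...]}. A call has 1 to 5 rows; each row shifts and turns the commanded pose from where the row before left it, along the tool's axes as they then stand; what a row does not reach is not made up. A row lasts 1/10 s, in which the tool goes at most 50 mm and 8.59 degrees, less where a joint would pass 70% of its speed; a pose out of reach is approached as far as the arm can. A call is refused whole if a number of a shift passes 1 or a number of a turn 0.15, either way. A call with a gripper value outside its range is refused whole. OPENING is the finger opening in mm, from 0 to 85.4, set as the call begins (- or left out, the last holds). The fingers move at their own pace and stop on an object; FORCE is the grip in N (left out, the last holds). Time passes only in rows, so rows that do not move let the fingers close. It gives the time, the measured TCP pose, the force and the opening at its end, in the units of the state.
- manip.state(): the state, without advancing time (a new reading comes with each control period).
- cams.grab_frame(name): name is "scene" or "top"; returns the picture (420x560x3 uint8, red, green, blue); there is no depth.
- cams.calibration(name): a dict with "camera_matrix" (3x3 intrinsics, pixels), "T" (4x4, takes a point from camera to world coordinates). Camera axes: x right, y down, z forward; pixel columns grow to the right and rows downward; lengths in m; the calibration is good to about 2 mm. A picture is of the moment at which its call begins. calibration takes no time and is no camera call.
- manip.hand_in(): hands the job in, once; it reports no verdict.
The state is a dict: "t": time; "joint_pos": joint angles; "qd": joint speeds; "joint_torque": joint torques, N m; "ee_pos": TCP position; "tool_rot": TCP orientation; "ft_force": force on the tool from outside, world axes, zero at the start; "ft_torque": the same for the moment, N m; "width": finger opening in m.
Only numpy, scipy, OpenCV 4.12 (cv2) and the standard library are available. Lean on these libraries where they do the work, as an engineer would, in place of code of your own. Each camera call takes 0.05 s, during which the arm holds its last target. There are 200 camera calls.

## Working session

There is one attempt and no reset: what is moved stays moved. The work goes in short steps, Python scripts to look and compute and a shell command to move; the robot and the scene stay as the last step left them, time stands still between calls to the robot, and variables do not carry over. Pictures are saved under pics/ and viewed, about 8 in all and at most 12, crops included, and the job is handed in when it is done.

```bash
mkdir -p pics; python3 - <<'E'
from plant import manip,cams
import cv2,numpy as np
for n in("scene","top"):
    cv2.imwrite(f"pics/{n}0.png",cams.grab_frame(n)[:,:,::-1])
    c=cams.calibration(n);print(n,np.round(c["camera_matrix"],1).tolist(),np.round(c["T"],3).tolist())
print(manip.tip_reach,manip.state())
E
```

```text
scene [[403.3, 0.0, 276.2], [0.0, 403.3, 202.4], [0.0, 0.0, 1.0]] [[0.215, 0.578, -0.787, 1.311], [0.976, -0.11, 0.186, -0.244], [0.021, -0.809, -0.588, 0.581], [0.0, 0.0, 0.0, 1.0]]
top [[423.8, 0.0, 285.4], [0.0, 423.8, 206.8], [0.0, 0.0, 1.0]] [[0.017, -0.995, 0.1, 0.507], [-1.0, -0.019, -0.018, -0.096], [0.019, -0.1, -0.995, 1.071], [0.0, 0.0, 0.0, 1.0]]
0.014 {'t': 0.1, 'joint_pos': array([-1.1214973 ,  0.5082486 , -0.23750453,  1.50098033,  0.12570229,
        1.14891906, -0.15483405]), 'qd': array([-8.14482473e-04, -1.06391469e-03, -5.13750907e-05, -2.77337632e-03,
       -4.54829615e-04, -1.33141591e-03,  3.39175144e-04]), 'joint_torque': array([-3.98446253e-03, -6.21831036e+01, -2.19458185e+00, -2.50202250e+01,
        1.25344045e-02,  7.82747520e-03, -1.03258091e-05]), 'ee_pos': array([0.21061238, 0.58801167, 0.244537  ]), 'tool_rot': array([ 1.71079233e-01,  9.85256962e-01, -7.76222974e-04, -1.13266462e-04]), 'ft_force': array([ 0.37546737, -0.29018776, -0.33588926]), 'ft_torque': array([-0.00335753, -0.07876555, -0.01282885]), 'width': 0.08529415695392534}
```

View pics/scene0.png

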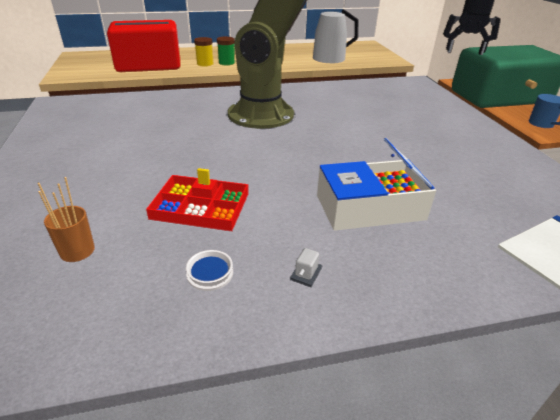

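View pics/top0.png

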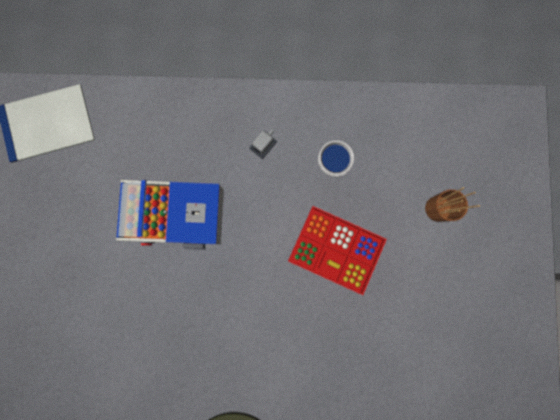

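The scene view shows the dispenser with its raised cover near (375,190), the tray with its yellow key at (204,176), the paint well at (210,268), the sharpener at (307,266) and the pot at (70,235). In the top view (up = +x, left = +y) the lock plate is at (196,212) and the key head at (334,264). I'll enlarge both.

```bash
cat > h.py <<'E'
import numpy as np,cv2
from plant import manip,cams
def ray(n,u,v):
    c=cams.calibration(n);T=c["T"];d=T[:3,:3]@np.linalg.inv(c["camera_matrix"])@[u,v,1.];return T[:3,3],d
def at(n,u,v,z):
    o,d=ray(n,u,v);return o+d*(z-o[2])/d[2]
def proj(n,p):
    c=cams.calibration(n);T=c["T"];q=c["camera_matrix"]@(T[:3,:3].T@(np.asarray(p)-T[:3,3]));return q[:2]/q[2]
def crop(n,boxes,s,f):
    im=cams.grab_frame(n)[:,:,::-1]
    out=[cv2.resize(im[y:y+h,x:x+w],None,fx=s,fy=s,interpolation=cv2.INTER_CUBIC) for x,y,w,h in boxes]
    for o,(x,y,w,h) in zip(out,boxes):
        for k in range(0,w,10): cv2.line(o,(k*s,0),(k*s,6 if k%20 else 12),(255,255,255),1); k%20 or cv2.putText(o,str(x+k),(k*s+2,20),0,.35,(255,255,255))
        for k in range(0,h,10): cv2.line(o,(0,k*s),(6 if k%20 else 12,k*s),(255,255,255),1); k%20 or cv2.putText(o,str(y+k),(12,k*s+4),0,.35,(255,255,255))
    cv2.imwrite(f,np.hstack(out) if len({o.shape[0] for o in out})==1 and sum(o.shape[1] for o in out)<=800 else np.vstack(out))
E
python3 - <<'E'
from h import *
crop("top",[(110,175,120,75),(280,200,120,100-25)],4,"pics/t1.png") if 0 else crop("top",[(110,170,116,90),(284,206,110,90)],3,"pics/t1.png")
crop("scene",[(310,130,130,100)],6,"pics/s1.png")
im=cams.grab_frame("top");hsv=cv2.cvtColor(im,cv2.COLOR_RGB2HSV)
def m(lo,hi,x,y,w,h):
    k=np.zeros(im.shape[:2],np.uint8);k[y:y+h,x:x+w]=cv2.inRange(hsv,lo,hi)[y:y+h,x:x+w]
    k=cv2.morphologyEx(k,cv2.MORPH_OPEN,np.ones((2,2)))
    return cv2.minAreaRect(cv2.findNonZero(k)),cv2.moments(k,True)
r,_=m((105,120,80),(130,255,255),172,175,60,75);print("deck",r,cv2.boxPoints(r).tolist())
r,_=m((0,150,80),(8,255,255),280,200,115,100);print("tray",r,[np.round(at("top",*p,.03),3).tolist() for p in cv2.boxPoints(r)])
r,M=m((22,120,80),(35,255,255),322,252,22,22);print("key",r,M["m10"]/M["m00"],M["m01"]/M["m00"])
E
```

```text
deck ((196.0, 213.5), (61.0, 46.0), 90.0) [[173.0, 183.0], [219.0, 183.0], [219.0, 244.0], [173.0, 244.0]]
tray ((338.3419494628906, 251.12889099121094), (81.98173522949219, 60.23241424560547), 24.22774314880371) [[0.478, -0.125, 0.03], [0.613, -0.184, 0.03], [0.534, -0.369, 0.03], [0.4, -0.307, 0.03]]
key ((334.5000305175781, 265.0000305175781), (10.733125686645508, 3.130495071411133), 26.56505012512207) 334.43243243243245 264.9189189189189
```

View pics/t1.png

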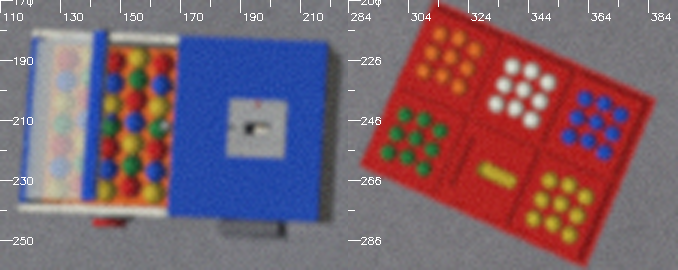

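View pics/s1.png

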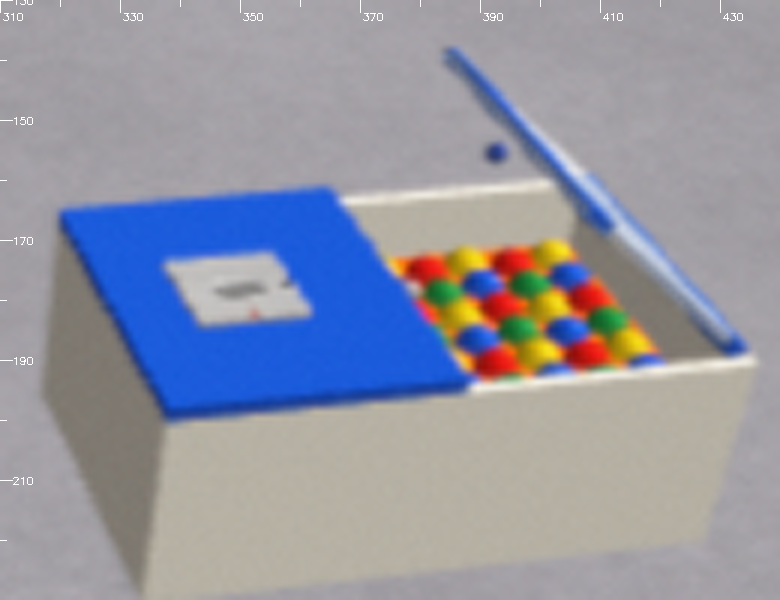

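The top crop shows the deck corners at about (170,182), (219,184), (216,244) and (166,242), the lock plate centred at (195.3,212.9), and the key head at (334.4,264.9). The scene crop shows the deck corners at (320,165), (365,161), (388,194) and (338,199), with the cover edge reaching up to (385,138). Next I'll fit the poses.

```bash
cat > fit.py <<'E'
from h import *
from scipy.optimize import least_squares
P={}
dk=[(.07,0,.09),(.07,-.115,.09),(-.07,-.115,.09),(-.07,0,.09)]
pl=[(.022,-.043,.092),(.022,-.087,.092),(-.022,-.087,.092),(-.022,-.043,.092)]
t=lambda x,y:(110+x/3,170+y/3); s=lambda x,y:(310+x/6,130+y/6)
obs=[("top",a,t(*b)) for a,b in zip(dk[1:3]+pl,[(328,42),(318,221),(228+59,102),(228+59,102)][:2]+[(228,99),(287,102),(283,158),(226,156)])]
obs+=[("scene",a,s(*b)) for a,b in zip([dk[1],dk[2]],[(60,211),(168,415)])]
# scene plate corners: dispenser +x = toward scene camera (down in image), +y = right
obs=[o for o in obs if o[0]=="top"]+[("scene",dk[1],s(168,415)),("scene",dk[2],s(60,211)),
 ("scene",pl[0],s(312,312)),("scene",pl[1],s(205,326)),("scene",pl[2],s(163,261)),("scene",pl[3],s(273,251))]
def W(q,a): c,sn=np.cos(q[2]),np.sin(q[2]);return np.array([q[0]+c*a[0]-sn*a[1],q[1]+sn*a[0]+c*a[1],a[2]])
f=lambda q:np.concatenate([proj(n,W(q,a))-b for n,a,b in obs])
r=least_squares(f,[.5,.1,0.],loss="soft_l1")
if __name__=="__main__":
    q=r.x;print("disp",q);print(np.round(f(q).reshape(-1,2),1).tolist())
    print("keyway",W(q,(0,-.065,.092)))
    for th in(.5,.6,.7,.8,.85):
        e=(.0,.108-.1*np.cos(th),.0845+.1*np.sin(th));L=[W(q,(sx,e[1],e[2])) for sx in(-.062,.062)]
        print(th,[np.round(proj(n,p),1).tolist() for n in("top","scene") for p in L])
    k=at("top",334.4,264.9,.08);print("key",k,"scene proj top",proj("scene",[*k[:2],.082]),proj("scene",[*k[:2],.042]))
    c,sn=np.cos(-.41),np.sin(-.41);print("key from tray",.506-.037*c,-.246-.037*sn)
E
python3 fit.py; python3 - <<'E'
from h import *
crop("scene",[(140,160,120,75)],6,"pics/s2.png")
E
```

```text
disp [ 0.59083985  0.16028853 -0.0185193 ]
[[-1.1, -1.0], [-0.9, -0.4], [-0.2, -0.8], [-0.8, -1.1], [-0.5, -0.8], [-0.6, -0.8], [-0.5, -1.8], [-1.1, -1.1], [-0.6, -0.6], [-1.4, -1.2], [-0.7, -0.7], [-1.0, -0.6]]
keyway [0.58963616 0.09529968 0.092     ]
0.5 [[150.8, 237.1], [154.5, 181.3], [376.1, 145.7], [399.0, 172.9]]
0.6 [[147.2, 236.9], [151.0, 180.6], [378.8, 142.3], [402.1, 169.2]]
0.7 [[143.2, 236.7], [147.2, 179.9], [381.8, 139.1], [405.5, 165.8]]
0.8 [[139.0, 236.5], [143.0, 179.2], [385.0, 136.0], [409.2, 162.5]]
0.85 [[136.7, 236.4], [140.8, 178.9], [386.8, 134.6], [411.2, 161.0]]
key [ 0.47352352 -0.22992654  0.08      ] scene proj top [201.28058172 168.17456878] [202.72846773 182.32954564]
key from tray 0.4720665295557856 -0.23125145486457635
```

View pics/s2.png

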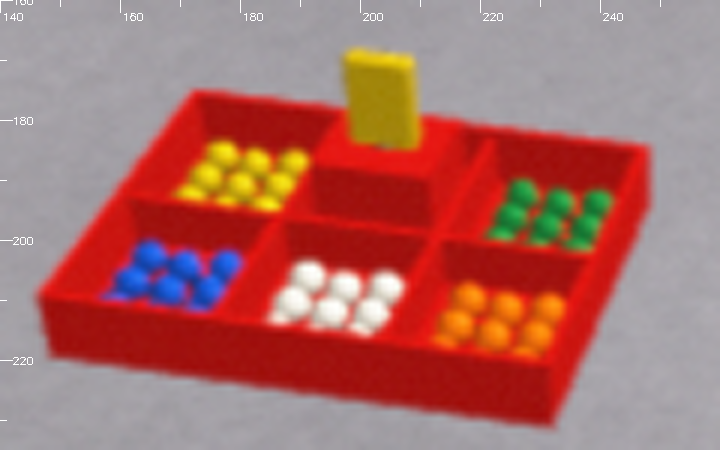

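The key head top sits at scene (203,169) and its underside at (204,184). That agrees with the top view once I take off the 1 px shift from the morphology step, putting the key near (0.4755,-0.227). The cover is at about 0.75 rad. I'll move to the cover with the fingers shut.

```bash
for i in 1 2 3; do python3 -m creep '{"travel":[[-0.815,-0.39,0],[-0.815,-0.39,0],[-0.815,-0.39,0],[-0.815,-0.39,0],[-0.815,-0.39,0]],"roll":[0,0,0,0,0]}' 0 40; done; python3 -m creep '{"travel":[[0,0,0],[0,0,0],[0,0,0],[0,0,0],[0,0,0]],"roll":[0.15,0.15,0.15,0.15,0.15]}';  python3 -m creep '{"travel":[[0,0,0],[0,0,0],[0,0,0],[0,0,0]],"roll":[0.15,0.15,0.15,0.03]}'
python3 -c "
from plant import manip;s=manip.state();print(s['joint_pos'])"
```

```text
t: 0.8
ee_pos: [0.3387, 0.4589, 0.2453]
tool_rot: [0.171, 0.985, 0.0, 0.0]
ft_force: [1.3, 0.5, 0.2]
width: 0.0122
t: 1.3
ee_pos: [0.4659, 0.3305, 0.2454]
tool_rot: [0.171, 0.985, 0.0, 0.0]
ft_force: [-0.2, 0.2, -0.3]
width: 0.0002
t: 1.8
ee_pos: [0.5931, 0.2021, 0.2453]
tool_rot: [0.171, 0.985, 0.0, 0.0]
ft_force: [1.4, 0.2, 0.7]
width: 0.0001
t: 2.3
ee_pos: [0.5921, 0.2033, 0.2452]
tool_rot: [0.523, 0.853, -0.0, -0.0]
ft_force: [0.0, 0.1, 0.0]
width: -0.0002
t: 2.7
ee_pos: [0.5921, 0.2035, 0.2452]
tool_rot: [0.709, 0.705, -0.0, 0.0]
ft_force: [0.5, 0.4, 0.1]
width: -0.0001
[-0.46991844  0.508779    0.1645865   1.50076291 -0.08777618  1.13947261
 -0.29503628]
```

```bash
python3 -m creep '{"travel":[[0,0,0.6],[0,0,0.6],[0,0,0.5]],"roll":[0,0,0]}'; python3 -m creep '{"travel":[[0,0,0.2],[-0.06,0,0.2],[-0.06,0,0.2],[-0.06,0,0.2]],"roll":[0,0,0,0]}';python3 -m creep '{"travel":[[-0.08,0,0.2],[-0.08,0,0.2],[-0.08,0,0.15]],"roll":[0,0,0]}'
```

```text
t: 3.0
ee_pos: [0.5919, 0.2033, 0.1762]
tool_rot: [0.707, 0.707, -0.0, -0.0]
ft_force: [-0.0, 0.7, 0.4]
width: -0.0
t: 3.4
ee_pos: [0.5928, 0.1959, 0.1456]
tool_rot: [0.708, 0.706, 0.001, 0.0]
ft_force: [-0.9, -0.8, 1.4]
width: -0.0
t: 3.7
ee_pos: [0.5923, 0.1867, 0.1227]
tool_rot: [0.708, 0.706, 0.0, -0.0]
ft_force: [1.0, 0.9, 1.6]
width: 0.0001
```

```bash
python3 -m creep '{"travel":[[-0.02,0,0.12],[0,0,0.1],[0,0,0.1]],"roll":[0,0,0]}'; python3 -m creep '{"travel":[[0,0,0.07],[0,0,0.06],[0,0,0.0]],"roll":[0,0,0]}'
```

```text
t: 4.0
ee_pos: [0.5923, 0.1843, 0.111]
tool_rot: [0.708, 0.706, -0.0, 0.001]
ft_force: [-2.5, -3.5, 4.6]
width: -0.0
t: 4.3
ee_pos: [0.592, 0.1857, 0.1049]
tool_rot: [0.708, 0.706, -0.0, -0.0]
ft_force: [-0.7, 0.1, 1.6]
width: -0.0001
```

```bash
python3 -m creep '{"travel":[[0,0,0.06],[0,0,0.06],[0,0,0]],"roll":[0,0,0]}'
```

```text
t: 4.6
ee_pos: [0.5924, 0.1858, 0.1036]
tool_rot: [0.708, 0.706, 0.001, 0.0]
ft_force: [-7.9, -4.4, 26.4]
width: -0.0
```

```bash
python3 -m creep '{"travel":[[0,0,-0.7],[0,0,-0.7],[0,0,-0.7],[0,0,-0.7],[0,0,-0.7]],"roll":[0,0,0,0,0]}'; for i in 1 2; do python3 -m creep '{"travel":[[-0.86,-0.243,0],[-0.86,-0.243,0],[-0.86,-0.243,0],[-0.86,-0.243,0]],"roll":[0,0,0,0]}' 45 40; done; python3 - <<'E'
from h import *
crop("scene",[(310,130,130,100)],4,"pics/s3.png")
crop("top",[(110,170,130,90)],4,"pics/t3.png")
a,b=cv2.imread("pics/s3.png"),cv2.imread("pics/t3.png");cv2.imwrite("pics/c3.png",cv2.resize(np.vstack([a,b]),None,fx=.78,fy=.78,interpolation=cv2.INTER_AREA))
E
```

```text
t: 5.1
ee_pos: [0.5917, 0.1863, 0.2414]
tool_rot: [0.708, 0.706, -0.0, -0.0]
ft_force: [0.6, -1.0, -0.1]
width: 0.0
t: 5.5
ee_pos: [0.5522, 0.0477, 0.2403]
tool_rot: [0.708, 0.706, 0.0, -0.0]
ft_force: [-0.2, 0.0, -0.0]
width: 0.045
t: 5.9
ee_pos: [0.513, -0.0899, 0.2404]
tool_rot: [0.708, 0.706, 0.0, -0.0]
ft_force: [1.0, -1.1, 0.4]
width: 0.0448
```

View pics/c3.png

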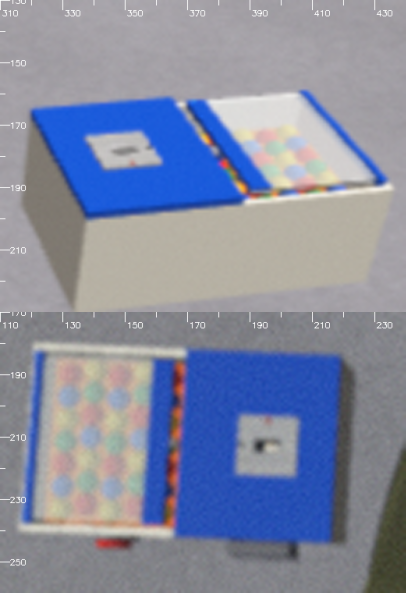

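The cover lies flat and flush in both views, and it stays shut untouched. Next I'll go above the key and refine both poses.

```bash
python3 - <<'E'
from fit import *
obs[:]=[(n,a,(b[0]-.33 if n=="top" else b[0]-.42,b[1]-.33 if n=="top" else b[1]-.42)) for n,a,b in obs]
for sel in("top","scene",None):
    keep=[o for o in obs if sel in(None,o[0])]
    g=lambda q:np.concatenate([proj(n,W(q,a))-b for n,a,b in keep])
    r=least_squares(g,[.5,.1,0.],loss="soft_l1");print(sel,r.x,W(r.x,(0,-.065,.092)))
print("key top",at("top",333.4,263.9,.082),"scene",at("scene",202.8,169.0,.082),at("scene",203.8,183.6,.042))
E
python3 -m creep '{"travel":[[-0.857,-0.235,0],[-0.857,-0.235,0],[-0.857,-0.235,0],[-0.857,-0.235,0]],"roll":[0,0,0,0]}'; python3 -m creep '{"travel":[[0,0,0],[0,0,0],[0,0,0],[0,0,0]],"roll":[0.137,0.137,0.137,0]}'; python3 - <<'E'
from h import *
print(manip.state()['joint_pos'])
crop("scene",[(150,120,110,80)],6,"pics/s4.png")
E
```

```text
top [ 0.58984966  0.1594496  -0.01925124] [0.5885984  0.09446164 0.092     ]
scene [ 0.59348356  0.16043331 -0.02054672] [0.59214811 0.09544703 0.092     ]
None [ 0.59085163  0.16030614 -0.01917473] [0.58960535 0.09531809 0.092     ]
key top [ 0.47585277 -0.22732029  0.082     ] scene [ 0.4779371  -0.22667875  0.082     ] [ 0.47962164 -0.22779792  0.042     ]
t: 6.4
ee_pos: [0.4756, -0.2264, 0.2403]
tool_rot: [0.708, 0.707, 0.0, -0.0]
ft_force: [0.2, 0.0, -0.0]
width: 0.0448
t: 6.8
ee_pos: [0.476, -0.2253, 0.2402]
tool_rot: [0.838, 0.546, 0.0, -0.0]
ft_force: [0.6, -0.2, 0.1]
width: 0.045
[ 0.14725078  0.37385726  0.354421    1.77097538 -0.14944664  1.02361214
  0.14233688]
```

View pics/s4.png

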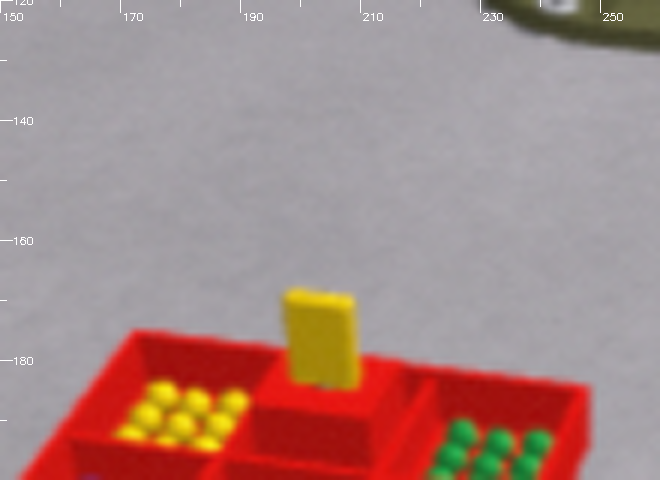

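The scene shows the gripper out of frame and the key undisturbed, its head at (203,176). Going down to grasp.

```bash
python3 -m creep '{"travel":[[-0.03,0.04,0.8],[0,0,0.9],[0,0,0.9],[0,0,0.8],[0,0,0.5]],"roll":[0,0,0,0,0]}'; python3 -m creep '{"travel":[[0,0,0.5],[0,0,0.05],[0,0,0]],"roll":[0,0,0]}'; python3 -m creep '{"travel":[[0,0,0],[0,0,0],[0,0,0],[0,0,0],[0,0,0]],"roll":[0,0,0,0,0]}' 0 50;python3 -c "
from plant import manip;s=manip.state();print(s['ft_torque'])"
```

```text
t: 7.35
ee_pos: [0.476, -0.2268, 0.0822]
tool_rot: [0.836, 0.549, -0.0, -0.001]
ft_force: [0.2, 0.9, 0.4]
width: 0.0453
t: 7.65
ee_pos: [0.4766, -0.2277, 0.0624]
tool_rot: [0.837, 0.548, -0.0, -0.0]
ft_force: [0.9, 0.0, 0.8]
width: 0.0446
t: 8.15
ee_pos: [0.4771, -0.2282, 0.0636]
tool_rot: [0.837, 0.547, 0.001, 0.001]
ft_force: [-0.7, 0.8, 6.1]
width: 0.0092
[0.16202232 0.21739413 0.0065373 ]
```

```bash
python3 -m creep '{"travel":[[0,0,-0.2],[0,0,-0.3],[0,0,-0.3],[0,0,-0.3],[0,0,-0.3]],"roll":[0,0,0,0,0]}' - 70; python3 -m creep '{"travel":[[0,0,-0.5],[0,0,-0.5],[0,0,-0.5],[0,0,-0.6],[0,0,0]],"roll":[0,0,0,0,0]}';python3 - <<'E'
from h import *
s=manip.state();print(s['ft_torque'],s['ee_pos'])
crop("scene",[(160,95,90,90)],6,"pics/s5.png")
E
```

```text
t: 8.65
ee_pos: [0.4766, -0.2281, 0.1199]
tool_rot: [0.837, 0.547, 0.0, 0.0]
ft_force: [1.2, -0.7, -0.4]
width: 0.009
t: 9.15
ee_pos: [0.4778, -0.229, 0.2061]
tool_rot: [0.837, 0.547, 0.002, 0.002]
ft_force: [0.3, -0.5, -0.6]
width: 0.0092
[-0.06855332  0.01891674 -0.015692  ] [ 0.47778636 -0.22899282  0.20613579]
```

View pics/s5.png

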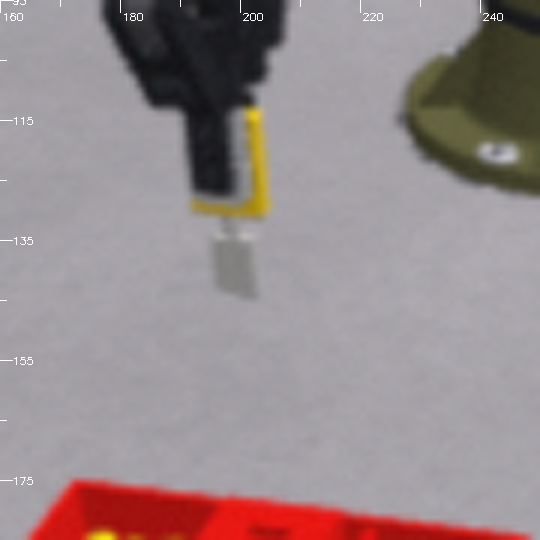

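The key hangs upright and well seated in the jaws, with its head at about (198,122) and the blade tip at about (199,143). Moving above the keyway and turning into line with the slot.

```bash
for i in 1 2; do python3 -m creep '{"travel":[[0.855,-0.069,0],[0.855,-0.069,0],[0.855,-0.069,0],[0.855,-0.069,0],[0.855,-0.069,0]],"roll":[0,0,0,0,0]}';done; python3 -m creep '{"travel":[[0,0,0.2],[0,0,0.2],[0,0,0.2],[0,0,0]],"roll":[-0.132,-0.132,-0.132,0]}';python3 - <<'E'
from h import *
s=manip.state();print(s['ft_torque'],s['ee_pos'],s['joint_pos'])
crop("scene",[(310,110,90,95)],6,"pics/s6.png")
from scipy.spatial.transform import Rotation as R
print(R.from_quat(s['tool_rot']).as_matrix().round(3))
E
```

```text
t: 9.7
ee_pos: [0.5324, -0.0645, 0.2019]
tool_rot: [0.837, 0.547, -0.001, -0.0]
ft_force: [-0.1, -0.4, 0.5]
width: 0.0092
t: 10.2
ee_pos: [0.5885, 0.0976, 0.2017]
tool_rot: [0.837, 0.547, -0.001, -0.0]
ft_force: [1.4, -0.5, -0.3]
width: 0.0092
t: 10.6
ee_pos: [0.5876, 0.096, 0.1767]
tool_rot: [0.713, 0.701, -0.001, -0.001]
ft_force: [-0.5, 0.1, -0.1]
width: 0.009
[ 0.0099605   0.01496032 -0.03566153] [0.58762988 0.09604307 0.17674319] [-0.3219841   0.52663975  0.18795928  1.67959304 -0.1158607   0.94980189
 -0.10706034]
[[ 0.016  1.    -0.004]
 [ 1.    -0.016 -0.   ]
 [-0.001 -0.004 -1.   ]]
```

View pics/s6.png

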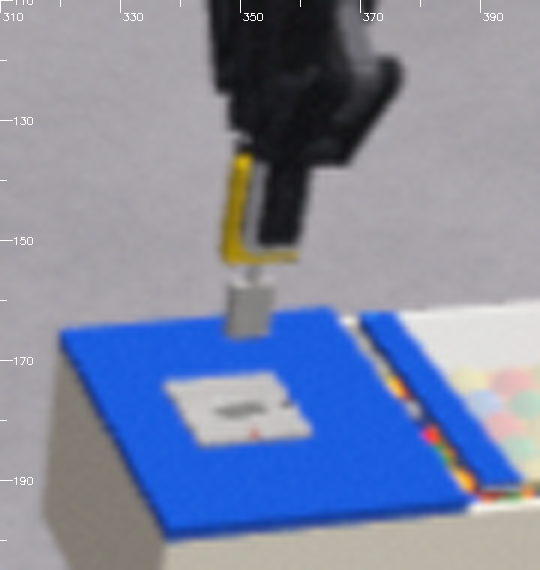

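```bash
python3 - <<'E'
from h import *
print("tip",at("scene",351.1,165.85,.1212),"slot",at("scene",349.75,177.9,.092), "plate ctr",at("scene",*(np.mean([(163,383),(275,372),(313,436),(203,446)],0)/6+[310-.42,110-.42]),.092))
for x,y,z in [(.5876,.096,.1212),(.590,.0955,.092)]: print(proj("scene",(x,y,z)))
E
```

```text
tip [0.58937031 0.09699004 0.1212    ] slot [0.59353292 0.0961811  0.092     ] plate ctr [0.59291016 0.09540601 0.092     ]
[350.39782754 165.49086031]
[348.91121316 177.10749685]
```

```bash
python3 -m creep '{"travel":[[-0.03,0.06,0.2],[0,0,0.2],[0,0,0.2],[0,0,0],[0,0,0]],"roll":[0,0,0,0,0]}'; python3 -m creep '{"travel":[[0,0,0.05],[0,0,0.05],[0,0,0.05],[0,0,0]],"roll":[0,0,0,0]}';python3 -m creep '{"travel":[[0,0,0.05],[0,0,0.05],[0,0,0]],"roll":[0,0,0]}'
```

```text
t: 11.15
ee_pos: [0.591, 0.095, 0.1542]
tool_rot: [0.714, 0.701, -0.0, -0.0]
ft_force: [0.3, 1.3, -0.9]
width: 0.0092
t: 11.55
ee_pos: [0.5911, 0.0949, 0.1483]
tool_rot: [0.713, 0.701, -0.0, -0.0]
ft_force: [0.6, 0.0, -0.6]
width: 0.0091
t: 11.85
ee_pos: [0.5908, 0.095, 0.1441]
tool_rot: [0.713, 0.701, -0.0, -0.0]
ft_force: [-0.9, 0.8, -1.1]
width: 0.0091
```

```bash
for i in 1 2 3; do python3 -m creep '{"travel":[[0,0,0.06],[0,0,0.06],[0,0,0.06],[0,0,0]],"roll":[0,0,0,0]}'; done
```

```text
t: 12.25
ee_pos: [0.5908, 0.0951, 0.1367]
tool_rot: [0.713, 0.701, -0.0, -0.0]
ft_force: [-2.7, 1.2, -1.1]
width: 0.0087
t: 12.65
ee_pos: [0.5908, 0.0951, 0.1297]
tool_rot: [0.713, 0.701, -0.0, -0.0]
ft_force: [-3.8, 2.4, 0.5]
width: 0.0089
t: 13.05
ee_pos: [0.5907, 0.0951, 0.1224]
tool_rot: [0.713, 0.701, -0.0, -0.0]
ft_force: [-3.3, 1.4, -1.8]
width: 0.0091
```

```bash
for i in 1 2; do python3 -m creep '{"travel":[[0,-0.01,0.06],[0,0,0.05],[0,0,0]],"roll":[0,0,0]}'; done
```

```text
t: 13.35
ee_pos: [0.5907, 0.095, 0.1184]
tool_rot: [0.713, 0.701, -0.0, -0.0]
ft_force: [-3.8, 1.7, -0.5]
width: 0.0088
t: 13.65
ee_pos: [0.5906, 0.0949, 0.1138]
tool_rot: [0.713, 0.701, 0.0, 0.0]
ft_force: [-2.4, 1.4, -0.1]
width: 0.0089
```

```bash
for i in 1 2; do python3 -m creep '{"travel":[[0,0,0.05],[0,0,0.03],[0,0,0]],"roll":[0,0,0]}'; done; python3 - <<'E'
from h import *
crop("scene",[(310,110,90,95)],6,"pics/s7.png")
E
```

```text
t: 13.95
ee_pos: [0.5907, 0.0949, 0.1135]
tool_rot: [0.714, 0.701, 0.001, 0.0]
ft_force: [-10.8, 0.6, 24.6]
width: 0.0092
t: 14.25
ee_pos: [0.5908, 0.0949, 0.1134]
tool_rot: [0.714, 0.701, 0.002, 0.001]
ft_force: [-19.3, -0.0, 50.1]
width: 0.0089
```

View pics/s7.png

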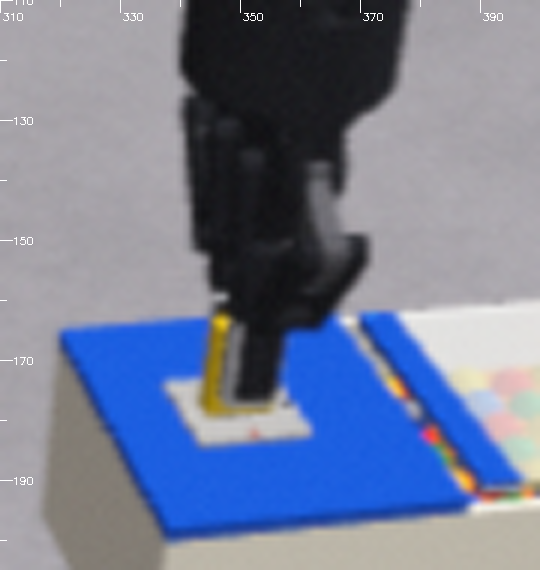

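The picture shows the head's underside on the lock plate at about (350,178). The hard stop came at TCP z 0.1135, exactly the predicted full depth. I'll ease the push, grip harder, then turn clockwise.

```bash
python3 -m creep '{"travel":[[0,-0.01,-0.06],[0,0,-0.04],[0,0,0],[0,0,0]],"roll":[0,0,0,0]}' - 110; python3 -m creep '{"travel":[[0,0,0],[0,0,0],[0,0,0],[0,0,0]],"roll":[0.1,0.1,0.1,0]}'; python3 -c "
from plant import manip;s=manip.state();print(s['ft_torque'],s['joint_pos'])"
```

```text
t: 14.7
ee_pos: [0.5907, 0.0949, 0.1137]
tool_rot: [0.714, 0.701, 0.001, 0.001]
ft_force: [-8.4, 0.4, 17.7]
width: 0.0082
t: 15.1
ee_pos: [0.5905, 0.0948, 0.1137]
tool_rot: [0.811, 0.585, 0.001, 0.0]
ft_force: [-7.6, 1.0, 19.2]
width: 0.0084
[ 0.13171335  1.99035522 -0.06084725] [-0.36354747  0.60649806  0.26204075  1.74923664 -0.20519749  0.81063608
 -0.32591364]
```

```bash
python3 -m creep '{"travel":[[0,0,0],[0,0,0],[0,0,0],[0,0,0]],"roll":[0.15,0.15,0.15,0]}'; python3 -m creep '{"travel":[[0,0,0],[0,0,0],[0,0,0],[0,0,0]],"roll":[0.15,0.15,0.15,0]}';python3 -m creep '{"travel":[[0,0,0],[0,0,0],[0,0,0],[0,0,0]],"roll":[0.12,0.1,0.1,0]}'; python3 -c "
from plant import manip;s=manip.state();print(s['ft_torque'],s['joint_pos'])"
```

```text
t: 15.5
ee_pos: [0.5902, 0.0951, 0.1137]
tool_rot: [0.921, 0.388, 0.001, -0.0]
ft_force: [-9.6, 1.6, 19.8]
width: 0.0085
t: 15.9
ee_pos: [0.5901, 0.0952, 0.1137]
tool_rot: [0.985, 0.173, 0.001, -0.0]
ft_force: [-10.7, 1.9, 20.9]
width: 0.0085
t: 16.3
ee_pos: [0.59, 0.0952, 0.1137]
tool_rot: [1.0, 0.015, 0.0, -0.001]
ft_force: [-10.6, 2.9, 22.0]
width: 0.0086
[0.63298721 2.40493197 0.03386461] [-0.56933765  0.6705601   0.61601912  1.75209975 -0.48795311  0.87565249
 -1.27622938]
```

```bash
python3 -m creep '{"travel":[[0,0,0],[0,0,0],[0,0,0],[0,0,0]],"roll":[0.06,0.03,0,0]}'; python3 - <<'E'
from h import *
s=manip.state();print(s['ft_torque'],s['tool_rot'],s['width'])
crop("scene",[(315,130,60,75)],4,"pics/a.png");crop("top",[(165,165,60,75)],4,"pics/b.png")
cv2.imwrite("pics/c8.png",cv2.resize(np.hstack([cv2.imread("pics/a.png"),cv2.imread("pics/b.png")]),None,fx=1.6,fy=1.6))
E
```

```text
t: 16.7
ee_pos: [0.5901, 0.0952, 0.1136]
tool_rot: [1.0, -0.028, 0.0, -0.001]
ft_force: [-8.6, 3.4, 20.4]
width: 0.0083
[0.6408849  2.27928809 0.05998917] [ 9.99601174e-01 -2.82294989e-02  3.77927323e-04 -6.67539858e-04] 0.008338630385772936
```

View pics/c8.png

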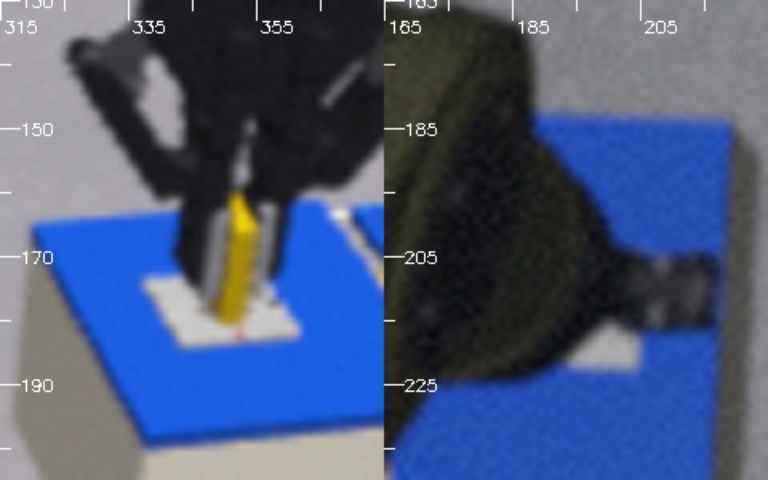

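```bash
python3 - <<'E'
from plant import manip
s=manip.state();print(s['t'],s['ee_pos'],s['tool_rot'],s['ft_force'],s['width']);print(manip.hand_in())
E
```

```text
16.8 [0.59008631 0.09521944 0.11368138] [ 9.99601455e-01 -2.82179247e-02  4.07413581e-04 -7.17369633e-04] [-8.74159637  2.64949405 20.65053241] 0.008471196510976624
the job is handed in; nothing more can be done
None
```

I latched the cover, moved the key from the tray to the switch, turned it clockwise to its stop, and handed in at 16.8 s still gripping and holding it turned. No verdict was reported.

- **Cover:** I pressed it to a hard stop at about 26 N. It then lay flush and stayed shut untouched in both camera views. I didn't check it again by picture after the key was turned.
- **Key:** It hit a hard stop at TCP height 0.1135 m, exactly the predicted full depth. I felt almost none of the expected 3–8 N pin resistance on the way down, so no wiggling was needed.
- **Turn:** The tool turned about 1.6 rad from rest. The last picture shows the key's head at the red mark.
- **At hand-in:** The jaws were closed on the key at 8.5 mm, with the grip set to 110 N, a 20 N push down and about 9 N of leftover side force.
- **Disagreements:** The two cameras differed by 2–4 mm in x, so I used values between them. The jaws read 8.5–9 mm on the 10 mm head, which I put down to the pads giving a little.
- **Bystanders:** The arm never went near the paint well, the sharpener or the skewer pot. I did not measure their positions at the end.

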